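Load the vacuum drying chamber

TASK

Load the vacuum drying chamber: shut the vacuum valve fully (handle across the pipe) while the cover is still on, lift the cover off its pins and lay it flat in the middle of the grey mat, then stand every squat sample jar upright on the chamber's floor, in any arrangement. Seat the cover back down fully over both pins, and only then open the valve fully again (handle in line with the pipe). Leave the slim vials standing where they are.

Things in the scene. Friction and masses are not known exactly. Their poses are not given: they have to be found in the camera images.
- handle (a joint): Quarter-turn handle of the vacuum ball valve, turning about a vertical axis between two hard stops: 0 = shut (handle square across the brass pipe), 1.571 = open (handle in line with the pipe). Grows anticlockwise seen from above. Stiff: about 0.12 N m, and it stays where it is left.
- valve_axis (a point): Point on the valve's turning axis at the mid-height of the handle, 139 mm above the bench. The valve sits on a fixed white post (28 mm thick) at the left or right front of the bench; its brass pipe lies level along this point's x axis, 105 mm above the bench.
- handle_grip (a point): Point on the plain steel valve handle, 62 mm out from its axis, at mid-height: a level bar 12 mm wide and 14 mm high that reaches 88 mm out from the axis. It moves with the handle; nothing lies within 20 mm below the bar there except the brass pipe (26 mm thick, its top 118 mm above the bench, reaching 50 mm from the axis).
- tank: Fixed rectangular vacuum chamber, open above, glass long sides, white base and white ends; 166 x 236 mm outside (x, y of its frame). Origin on the bench under its centre, z up. Inner floor 12 mm above the bench, 150 mm (x) by 200 mm (y) inside, rim 68 mm above the bench. Two steel pins, 9 mm thick with tapered tips and 14 mm high, stand on the rim at x = 0, y = +109 and -109 mm.
- cover_handle (a point): Grip point of the loose cover plate (white, 170 x 246 x 8 mm, about 0.4 kg, rows of small red-capped ports): the centre of its plan, 33 mm above its underside, in an upright grey block handle 16 mm (x) by 70 mm (y), which stands from the plate's top to 48 mm above the underside. Two 16 mm square holes at y = +109 and -109 mm of the cover fit over the chamber's pins; seated, this point is 101 mm above the bench and the cover's axes lie along the chamber's (either way round).
- mat: Thin grey bench mat fixed to the bench, 200 x 270 mm (x, y), 3 mm thick; origin on the bench under its centre.
- jar0_mid (a point): Centre (half-way up) of a squat round amber sample jar with a white cap, 37 mm across, 45 mm high, about 80 g, standing on the bench in front of the chamber and mat. May be absent.
- jar1_mid (a point): Centre (half-way up) of a squat round amber sample jar with a white cap, 37 mm across, 45 mm high, about 80 g, standing on the bench in front of the chamber and mat. May be absent.
- jar2_mid (a point): Centre (half-way up) of a squat round amber sample jar with a white cap, 37 mm across, 45 mm high, about 80 g, standing on the bench in front of the chamber and mat. May be absent.
- jar3_mid (a point): Centre (half-way up) of a squat round amber sample jar with a white cap, 37 mm across, 45 mm high, about 80 g, standing on the bench in front of the chamber and mat. May be absent.
- vial0_mid (a point): Centre (half-way up) of a slim tall amber vial, 25 mm across, 70 mm high, standing among the jars; not part of the job.
- vial1_mid (a point): Centre (half-way up) of a slim tall amber vial, 25 mm across, 70 mm high, standing among the jars; not part of the job.
Not all that is in view belongs to the job. There is more than one size of the part that bears handle; the job needs the largest.

How it is judged:
On the way, in this order (a step that is already met when the one before it is completed fails the run):
1. the valve is turned fully shut with the cover still seated (value of joint handle below 0.09 rad and horizontal distance between cover_handle and tank below 0.009 m and z of cover_handle in the frame of tank below 0.1045 m and angle between cover_handle's own z axis and vertical below 0.035 rad and angle between the y axis of cover_handle and the y axis of tank, either way round below 0.09 rad), for 0.2 s.
2. the cover lies flat on the mat, let go, the valve still shut (horizontal distance between cover_handle and mat below 0.05 m and height (world z) of cover_handle below 0.041 m and angle between cover_handle's own z axis and vertical below 0.05 rad and contact force between the fingers and cover below 0.3 N and value of joint handle below 0.09 rad), for 0.2 s.
3. every jar stands upright on the chamber's floor and is let go, the valve still shut (x of jar0_mid in the frame of tank between -0.075 and 0.075 m and y of jar0_mid in the frame of tank between -0.1 and 0.1 m and z of jar0_mid in the frame of tank between 0.028 and 0.041 m and angle between each of jar0_mid, jar1_mid, jar2_mid, jar3_mid's own z axis and vertical below 0.2 rad and x of jar1_mid in the frame of tank between -0.075 and 0.075 m and y of jar1_mid in the frame of tank between -0.1 and 0.1 m and z of jar1_mid in the frame of tank between 0.028 and 0.041 m and x of jar2_mid in the frame of tank between -0.075 and 0.075 m and y of jar2_mid in the frame of tank between -0.1 and 0.1 m and z of jar2_mid in the frame of tank between 0.028 and 0.041 m and x of jar3_mid in the frame of tank between -0.075 and 0.075 m and y of jar3_mid in the frame of tank between -0.1 and 0.1 m and z of jar3_mid in the frame of tank between 0.028 and 0.041 m and contact force between the fingers and jar0 below 0.3 N and contact force between the fingers and jar1 below 0.3 N and contact force between the fingers and jar2 below 0.3 N and contact force between the fingers and jar3 below 0.3 N and value of joint handle below 0.09 rad), for 0.2 s.
4. the cover is seated over both pins, the valve still shut (all of step 1), for 0.2 s.
5. the valve is turned fully open, the cover seated (value of joint handle above 1.48 rad and horizontal distance between cover_handle and tank below 0.009 m and z of cover_handle in the frame of tank below 0.1045 m and angle between cover_handle's own z axis and vertical below 0.035 rad and angle between the y axis of cover_handle and the y axis of tank, either way round below 0.09 rad), for 0.2 s.
At the end, for the whole second after the job is handed in: Valve handle within about 5 degrees of its open stop; cover flat on the chamber's rim over both pins (within 3.5 mm of fully down, level within 2 degrees) and at rest; every jar present upright on the chamber's floor (all of step 5 and x of jar0_mid in the frame of tank between -0.075 and 0.075 m and y of jar0_mid in the frame of tank between -0.1 and 0.1 m and z of jar0_mid in the frame of tank between 0.028 and 0.041 m and angle between each of jar0_mid, jar1_mid, jar2_mid, jar3_mid's own z axis and vertical below 0.2 rad and x of jar1_mid in the frame of tank between -0.075 and 0.075 m and y of jar1_mid in the frame of tank between -0.1 and 0.1 m and z of jar1_mid in the frame of tank between 0.028 and 0.041 m and x of jar2_mid in the frame of tank between -0.075 and 0.075 m and y of jar2_mid in the frame of tank between -0.1 and 0.1 m and z of jar2_mid in the frame of tank between 0.028 and 0.041 m and x of jar3_mid in the frame of tank between -0.075 and 0.075 m and y of jar3_mid in the frame of tank between -0.1 and 0.1 m and z of jar3_mid in the frame of tank between 0.028 and 0.041 m and linear speed of cover below 0.02 m/s); the robot touches nothing.
It fails at once if a slim vial is knocked over or moved more than 6 cm (distance of any of vial0_mid, vial1_mid from where it was at the start of the episode above 0.06 m or angle between any of vial0_mid, vial1_mid's own z axis and vertical above 0.7 rad).
Of jar0, jar1, jar2, jar3 only 2 to 4 are there at a start; the rules pass over those that are not, and their reading is None.
At some moment in a run one of jar0, jar1, jar2, jar3 may be knocked a few centimetres aside while the robot is not near it.
It also fails if it takes over 210 s, if anything falls off the work surface, if the arm or the gripper's body presses on something with over 40 N, if the wrist force passes 120 N, or if a joint passes its speed limit or range.

ROBOT

A 6-joint arm with a two-finger parallel gripper is mounted at the origin on the work surface. World frame = base frame: x ahead of the robot, y to its left, z up, the work surface at z = 0. Lengths are in m, angles in rad, forces in N, time in s.
With the tool pointing down it reaches from about 0.35 to 0.975 m from the base axis. Payload 17.4 kg.
Tool frame: the origin (TCP) lies midway between the tips of the shut fingers; the grasp point (between the pads) lies robot.grip_point_offset behind it (robot.grip_point_offset is the distance from the TCP to the grasp point, in m); z points along the fingers, y is the direction in which the jaws open and shut (so a half turn about z gives the same grasp; the last joint's range is limited). The gripper opens to 85 mm and grips with 20 to 120 N. Pads are 22 mm wide; open, the fingers measure 114 mm over their backs; the gripper's body (76 mm by 85 mm) begins 54 mm behind the grasp point. The pads swing forward as they close: fully open they stand 13 mm farther back than shut.
Start: joints at [-1.267, 0.116, 1.442, -0, 1.584, -0.038], TCP at [0.226, -0.636, 0.231] pointing down, gripper open.
Joint ranges: [-2.83, 2.83], [-0.83, 2.19], [0.07, 2.5], [-1.14, 4.28], [0.01, 3], [-2.97, 2.97]. Speed limits (rad/s): [1.89, 1.89, 2.22, 3.14, 3.14, 3.14].

INTERFACE

Orientations are given as a 3x3 rotation matrix whose columns are the frame's x, y, z axes.
In Python, from workcell import robot gives the robot as it stands.
- The arm moves only by the tool servo_tool, never from a script. Its argument "increments" is a list of rows, each a list of 3 entries, a list of its own where there are three numbers: the shift along the world's x, y, z in units of 100 mm (1.0 is 100 mm), then the turn, a rotation vector about the world's x, y, z in units of 90 degrees (1.0 is 90 degrees), then the finger opening in mm, from 0 to 85.4. In form: [[[dx, dy, dz], [rx, ry, rz], jaw], ...]. A call has 1 to 20 rows; each row shifts and turns the commanded pose from where the row before left it; what a row does not reach is not made up. A row lasts 1/8 s, in which the tool goes at most 62.5 mm and 10.7 degrees, less where a joint would pass 70% of its speed; a pose out of reach is approached as far as the arm can. A call with a number of a shift or a turn outside -1 to 1 is refused whole. A call with a gripper value outside its range is refused whole. The fingers move at their own pace and stop on an object; "squeeze" is the grip in N (left out, the last holds). Time passes only in rows, so rows that do not move let the fingers close. It gives the time, the measured TCP pose, the force and the opening at its end, in the units of the state.
- robot.sense(): the state, without advancing time (a new reading comes with each control period).
- robot.read_camera(name): name is "side" or "top"; returns a dict with "color" (480x640x3 uint8, blue, green, red), "depth" (480x640 float32, m along the optical axis (not along the pixel's ray), 0 where there is no reading), "intrinsics" (3x3 intrinsics, pixels), "R" (3x3) and "t" (3): a world point X has camera coordinates R X + t. Camera axes: x right, y down, z forward; pixel columns grow to the right and rows downward; lengths in m; the calibration is good to about 2 mm. A picture is of the moment at which its call begins.
- robot.job_done(): hands the job in, once; it reports no verdict.
Trained networks look in the newest picture that a camera, given by its name, has taken for a name from the list of things; names that differ only in an ending like _2 or _b are one class to them, and where a whole thing is asked for, a point or a joint stands for the part that bears it (a point fixed in the world has none). Each returns a list of dicts, best first, with "confidence" (0 to 1); they miss things now and then, are a little off and sometimes report something else, mostly with a low value. They report only what shows in the picture. A call takes as long as a camera call. They do not tell look-alikes from the thing itself.
- robot.find_in(camera, target): "rect" ([left, top, width, height] as shares, 0 to 1, of the picture: columns of its width, rows of its height, round what is visible of it).
- robot.cut_out(camera, target): "pixels" (480x640 bool, what is visible of it) and "rect" ([left, top, width, height] as shares, 0 to 1, of the picture: columns of its width, rows of its height, round what is visible of it).
The state is a dict: "time_s": time; "q": joint angles; "joint_velocities": joint speeds; "effort": joint torques, N m; "ee_pos": TCP position; "eef_rot": TCP orientation; "ft_force": force on the tool from outside, world axes, zero at the start; "moment": the same for the moment, N m; "width": opening from 0.0 (shut) to 1.0 (fully open).
Only numpy, scipy, OpenCV 4.12 (cv2) and the standard library are available. Lean on these libraries where they do the work, as an engineer would, in place of code of your own. Each camera call takes 0.05 s, during which the arm holds its last target. There are 200 camera calls.

## Working session

There is one attempt and no reset: what is moved stays moved. The work goes in short steps, Python scripts to look and compute and a tool call to move; the robot and the scene stay as the last step left them, time stands still between calls to the robot, and variables do not carry over. Pictures are saved under pics/ and viewed, about 12 in all and at most 16, crops included, and the job is handed in when it is done.

Besides the shell and the picture viewer there is one more tool, called after "Emit:" as name(argument=value, ...), one argument or row to a line, values as JSON. servo_tool: Moves the arm, as the interface text tells. Shifts and turns lie within -1 to 1; 1 stands for 100 mm of shift or 90 degrees of turn. Its arguments: {"type":"object","properties":{"increments":{"type":"array"},"squeeze":{"type":"number"}},"required":["increments"]}

```bash
mkdir -p pics; ls; cat > h.py <<'E'
import numpy as np, cv2
from workcell import robot
def cloud(c):
    K=c["intrinsics"];d=c["depth"];v,u=np.mgrid[:480,:640]
    P=np.stack([(u-K[0,2])/K[0,0]*d,(v-K[1,2])/K[1,1]*d,d],-1)
    X=(P-c["t"])@c["R"]  # R^T (P-t)
    X[d==0]=np.nan
    return X
def proj(c,X):
    p=c["R"]@np.asarray(X,float)+c["t"];p=c["intrinsics"]@p;return p[:2]/p[2]
E
python3 - <<'E'
from h import *
print(robot.grip_point_offset)
s=robot.sense();print(s["time_s"],s["ee_pos"],s["eef_rot"],s["width"])
for n in("top","side"):
    c=robot.read_camera(n);cv2.imwrite(f"pics/{n}0.png",c["color"])
    np.savez(f"{n}0.npz",**c)
    print(n,-c["R"].T@c["t"])
    X=cloud(c)
    for t in("handle","tank","cover_handle","mat","jar0_mid","vial0_mid"):
        for r in robot.cut_out(n,t):
            m=r["pixels"];P=X[m];P=P[~np.isnan(P[:,0])]
            print(t,round(r["confidence"],2),(np.array(r["rect"])*[640,480,640,480]).round().astype(int),np.nanmedian(P,0).round(3) if len(P) else None, P.max(0).round(3) if len(P) else None,P.min(0).round(3) if len(P) else None)
E
```

```text
pics
0.0187
0.0 [ 0.22617923 -0.63577959  0.23053305] [[ 9.42142339e-01  3.35212870e-01 -3.81089188e-04]
 [ 3.35213086e-01 -9.42141659e-01  1.13193461e-03]
 [ 2.03990490e-05 -1.19418960e-03 -9.99999287e-01]] 1.0036491590452723
top [0.39923462 0.0033027  1.1733784 ]
handle 0.75 [136 213  16  47] [0.511 0.378 0.146] [0.568 0.443 0.153] [0.47  0.37  0.001]
handle 0.16 [332 162 102  77] [ 0.537 -0.163  0.014] [ 0.734 -0.047  0.084] [ 0.53  -0.293  0.   ]
tank 0.76 [332 164 103  77] [ 0.537 -0.161  0.014] [ 0.734 -0.046  0.084] [ 0.529 -0.292 -0.004]
cover_handle 0.75 [336 164 102  71] [ 0.617 -0.169  0.076] [ 0.728 -0.047  0.122] [ 0.534 -0.315 -0.001]
cover_handle 0.73 [364 270  14  19] [ 0.434 -0.137  0.044] [ 0.452 -0.122  0.05 ] [ 0.417 -0.163 -0.002]
mat 0.65 [194 161 112  84] [0.626 0.173 0.003] [0.735 0.311 0.012] [ 0.521  0.034 -0.005]
jar0_mid 0.69 [365 273  15  14] [ 0.432 -0.137  0.044] [ 0.449 -0.122  0.05 ] [ 0.417 -0.157  0.013]
jar0_mid 0.19 [196 159 108  83] [0.626 0.171 0.003] [0.731 0.31  0.012] [ 0.523  0.034 -0.005]
vial0_mid 0.54 [398 271  12  13] [ 0.438 -0.216  0.0
[... 352 characters left out ...]
 0.363 0.086]
tank 0.62 [321 236 100 104] [ 0.597 -0.288  0.026] [ 0.732 -0.049  0.084] [ 0.53  -0.299 -0.004]
cover_handle 0.6 [326 233  94  89] [ 0.615 -0.194  0.076] [ 0.708 -0.045  0.12 ] [ 0.534 -0.297  0.054]
cover_handle 0.4 [269 122  46  50] [0.489 0.373 0.104] [0.585 0.602 0.152] [ 0.432  0.353 -0.003]
mat 0.72 [306 175  82  62] [0.624 0.156 0.003] [0.733 0.321 0.075] [ 0.521 -0.047 -0.005]
mat 0.3 [279 277  20  18] [ 0.433 -0.151  0.04 ] [ 0.454 -0.077  0.072] [ 0.416 -0.217 -0.002]
jar0_mid 0.86 [278 278  21  17] [ 0.433 -0.152  0.04 ] [ 0.451 -0.122  0.05 ] [ 0.416 -0.16   0.002]
vial0_mid 0.54 [291 297  10  26] [ 0.438 -0.231  0.047] [ 0.451 -0.212  0.073] [ 0.427 -0.237  0.004]
```

```bash
python3 - <<'E'
import cv2
a=cv2.imread("pics/top0.png")[120:345,100:480];cv2.imwrite("pics/top0c.png",cv2.resize(a,(800,474),interpolation=cv2.INTER_CUBIC))
a=cv2.imread("pics/side0.png")[100:360,200:480];cv2.imwrite("pics/side0c.png",cv2.resize(a,(646,600),interpolation=cv2.INTER_CUBIC))
E
```

```text
(no output)
```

View pics/top0c.png

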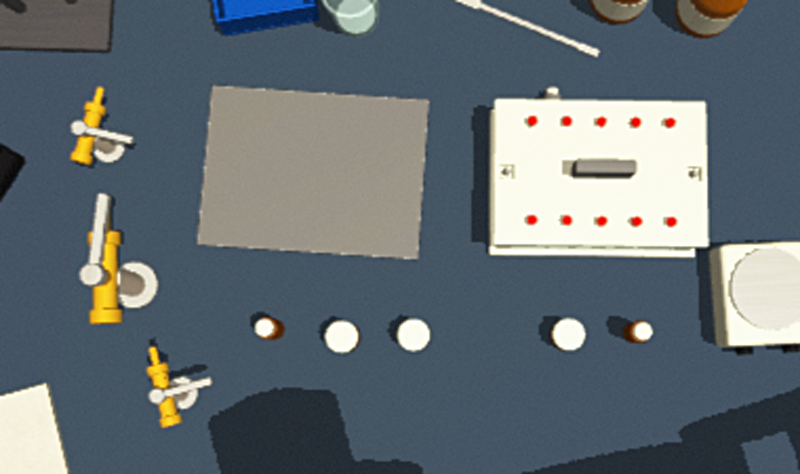

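View pics/side0c.png

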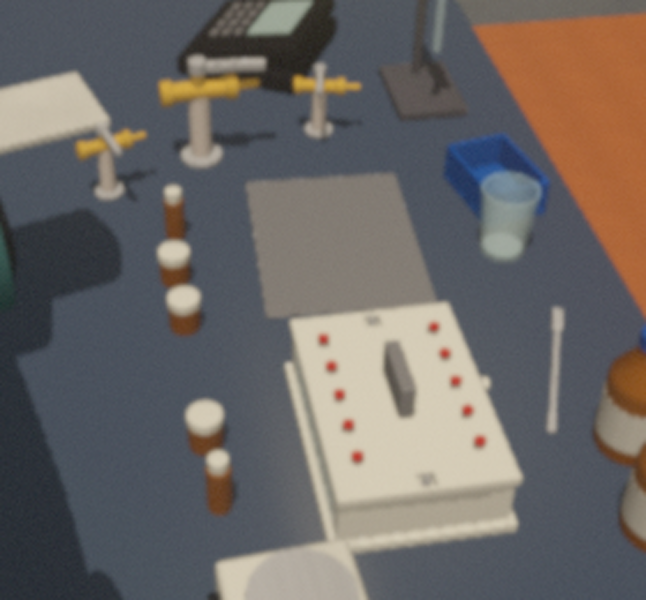

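The large valve (top crop, knob at (92,272), bar tip at (103,200)) is the one for the job. The small valves at (80,128) and (157,396) are decoys. Jars sit at (341,336), (413,334) and (568,333), vials at (266,327) and (640,331). The cover is at (600,170) and the mat at (310,170).

```bash
cat >> h.py <<'E'
def rect(P):
    P=P[~np.isnan(P[:,0])]
    (cx,cy),(w,h),a=cv2.minAreaRect((P[:,:2]*1000).astype(np.float32));return round(cx),round(cy),round(w),round(h),round(a,1),len(P)
def jars(X,lo=.035,hi=.056,box=(.36,.52,-.4,.33)):
    m=(X[...,2]>lo)&(X[...,2]<hi)&(X[...,0]>box[0])&(X[...,0]<box[1])&(X[...,1]>box[2])&(X[...,1]<box[3])
    n,l,st,_=cv2.connectedComponentsWithStats(m.astype(np.uint8))
    return [(*(np.array(cv2.minEnclosingCircle((X[l==i][:,:2]*1000).astype(np.float32))[0]).round(0)),np.nanmedian(X[l==i],0).round(4),X[l==i].max(0).round(3),X[l==i].min(0).round(3),st[i,4]) for i in range(1,n) if st[i,4]>25]
def ld(n): return dict(np.load(n))
def line(P):
    m=P.mean(0);w,v=np.linalg.eigh(np.cov((P-m)[:,:2].T));return m.round(4),v[:,1].round(3),np.degrees(np.arctan2(v[1,1],v[0,1])).round(1)
E
python3 - <<'E'
from h import *
for n in("top","side"):
    c=ld(n+"0.npz");X=cloud(c);x,y,z=X[...,0],X[...,1],X[...,2]
    m=(z>.138)&(z<.156)&(abs(x-.52)<.08)&(abs(y-.37)<.05)
    print(n,"handle",rect(X[m]),line(X[m]),np.percentile(z[m],[5,50,95]))
    m=(z>.09)&(z<.128)&(abs(x-.47)<.1)&(abs(y-.37)<.06); print("pipe",rect(X[m]),line(X[m]))
    m=(z>.068)&(z<.084)&(abs(x-.63)<.11)&(abs(y+.17)<.14); print("cover",rect(X[m]),np.median(z[m]))
    m=(z>.095)&(z<.13)&(abs(x-.63)<.1)&(abs(y+.17)<.12);print("block",rect(X[m]),np.median(z[m]),line(X[m]))
    m=(abs(z-.003)<.008)&(abs(x-.63)<.13)&(abs(y-.17)<.16)&(c["color"].astype(int)[...,0]-c["color"].astype(int)[...,2]<15);print("mat",rect(X[m]))
    for j in jars(X):print("jar",j)
    for j in jars(X,.062,.08):print("vial",j)
E
```

```text
top handle (519, 382, 23, 98, 90.0, 308) (array([0.5141, 0.3789, 0.1458]), array([-0.998,  0.065]), np.float64(176.3)) [0.14040078 0.14597651 0.15046562]
pipe (487, 381, 109, 31, 5.4, 436) (array([0.4755, 0.3765, 0.1135]), array([-1.   , -0.004]), np.float64(-179.8))
cover (621, -171, 171, 247, 0.8, 6450) 0.07583914761069367
block (621, -170, 18, 69, 0.7, 242) 0.11467431018284299 (array([ 0.6187, -0.1688,  0.113 ]), array([0.01, 1.  ]), np.float64(89.4))
mat (628, 173, 273, 203, 87.6, 7996)
jar (np.float64(474.0), np.float64(-357.0), array([ 0.4458, -0.3325,  0.0531]), array([ 0.52 , -0.316,  0.056]), array([ 0.417, -0.399,  0.035]), np.int32(439))
jar (np.float64(434.0), np.float64(-139.0), array([ 0.4339, -0.1395,  0.0443]), array([ 0.452, -0.122,  0.05 ]), array([ 0.417, -0.157,  0.035]), np.int32(175))
jar (np.float64(425.0), np.float64(126.0), array([0.4252, 0.1256, 0.0448]), array([0.443, 0.143, 0.05 ]), array([0.408, 0.109, 0.036]), np.int32(177))
jar (np.float64(429.0), np.float64(42.0), array([0.4288, 0.0423, 0.0448]), array([0.445, 0.06 , 0.051]), array([0.41 , 0.025, 0.04 
[... 1836 characters left out ...]
ay([ 0.45 , -0.222,  0.056]), array([ 0.426, -0.237,  0.035]), np.int32(88))
jar (np.float64(449.0), np.float64(-360.0), array([ 0.4348, -0.3553,  0.0541]), array([ 0.471, -0.32 ,  0.056]), array([ 0.415, -0.4  ,  0.035]), np.int32(371))
vial (np.float64(386.0), np.float64(326.0), array([0.3837, 0.3202, 0.0744]), array([0.405, 0.329, 0.08 ]), array([0.367, 0.314, 0.064]), np.int32(41))
vial (np.float64(432.0), np.float64(209.0), array([0.433 , 0.2067, 0.069 ]), array([0.442, 0.222, 0.075]), array([0.425, 0.196, 0.064]), np.int32(34))
vial (np.float64(439.0), np.float64(-222.0), array([ 0.4385, -0.2259,  0.0692]), array([ 0.448, -0.212,  0.073]), array([ 0.429, -0.233,  0.063]), np.int32(70))
```

```bash
cat >> h.py <<'E'
def plane(c,uv,z):
    K=c["intrinsics"];uv=np.atleast_2d(uv).astype(float);r=np.c_[(uv[:,0]-K[0,2])/K[0,0],(uv[:,1]-K[1,2])/K[1,1],np.ones(len(uv))]@c["R"]
    o=-c["R"].T@c["t"];return o+r*((z-o[2])/r[:,2])[:,None]
E
python3 - <<'E'
from h import *
c=ld("top0.npz");a=c["color"][195:290,115:195]
cv2.imwrite("pics/valve.png",cv2.resize(a,(640,760)[:2] if 0 else (505,600),interpolation=cv2.INTER_CUBIC))
print(c["intrinsics"][0,0])
E
```

```text
457.6390403125977
```

View pics/valve.png

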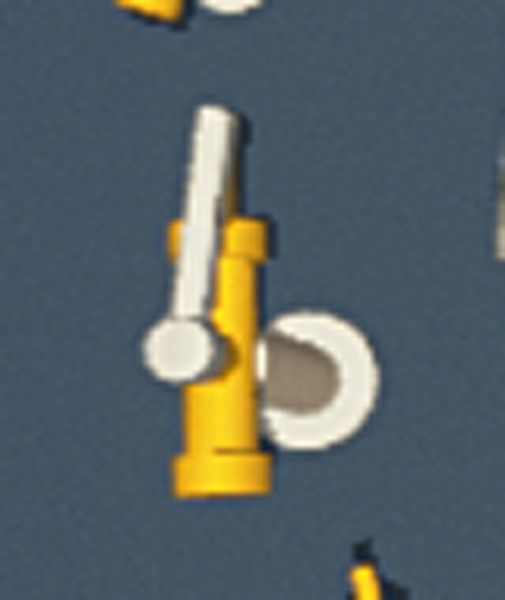

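```bash
python3 - <<'E'
from h import *
c=ld("top0.npz");f=lambda p:np.array(p)/6.3125+[115-.5,195-.5]+.08
for n,p,z in(("knob",(180,348),.152),("tip",(211,107),.146),("root",(188,312),.146),("fl1",(221,240),.112),("fl2",(222,475),.112)):print(n,plane(c,f(p),z).round(4))
print(c["R"].round(3))
E
```

```text
knob [[0.4818 0.3808 0.152 ]]
tip [[0.5691 0.3775 0.146 ]]
root [[0.4952 0.381  0.146 ]]
fl1 [[0.5253 0.3831 0.112 ]]
fl2 [[0.4389 0.3774 0.112 ]]
[[ 0.023 -1.     0.017]
 [-0.994 -0.025 -0.105]
 [ 0.106 -0.014 -0.994]]
```

Emit:
servo_tool(
  increments=[
    [[0.16,0.507,0.2],[0,0,0.088],85],
    [[0.16,0.507,0.2],[0,0,0.088],85],
    [[0.16,0.507,0.2],[0,0,0.088],85],
    [[0.16,0.507,0],[0,0,0.088],85],
    [[0.16,0.507,0],[0,0,0.088],85],
    [[0.16,0.507,0],[0,0,0.088],85],
    [[0.16,0.507,0],[0,0,0.088],85],
    [[0.16,0.507,0],[0,0,0.088],85],
    [[0.16,0.507,0],[0,0,0.088],85],
    [[0.16,0.507,0],[0,0,0.088],85],
    [[0.16,0.507,0],[0,0,0.088],85],
    [[0.16,0.507,0],[0,0,0.088],85],
    [[0.16,0.507,0],[0,0,0.088],85],
    [[0.16,0.507,0],[0,0,0.088],85],
    [[0.16,0.507,0],[0,0,0.088],85],
    [[0.16,0.507,0],[0,0,0.088],85],
    [[0.16,0.507,0],[0,0,0.088],85],
    [[0.16,0.507,0],[0,0,0.088],85],
    [[0.16,0.507,0],[0,0,0.088],85],
    [[0.16,0.507,0],[0,0,0.088],85],
  ],
  squeeze=30,
)

```text
time_s: 3.2
ee_pos: [0.5465, 0.3799, 0.2913]
eef_rot: [[-1.0, 0.03, 0.0], [0.03, 1.0, 0.0], [-0.0, 0.0, -1.0]]
ft_force: [-0.2, 0.1, 1.2]
width: 0.994
```

Emit:
servo_tool(
  increments=[
    [[0,-0.01,-0.5],[0,0,0],50],
    [[0,-0.01,-0.5],[0,0,0],50],
    [[0,0,-0.4],[0,0,0],50],
    [[0,0,-0.3],[0,0,0],50],
    [[0,0,0],[0,0,0],50],
    [[0,0,0],[0,0,0],30],
    [[0,0,0],[0,0,0],0],
    [[0,0,0],[0,0,0],0],
    [[0,0,0],[0,0,0],0],
    [[0,0,0],[0,0,0],0],
  ],
  squeeze=25,
)

```text
time_s: 4.45
ee_pos: [0.5469, 0.3768, 0.1232]
eef_rot: [[-0.999, 0.035, 0.003], [0.035, 0.999, 0.002], [-0.002, 0.002, -1.0]]
ft_force: [1.5, 4.1, 7.3]
width: 0.139
```

```bash
python3 - <<'E'
from h import *
c=robot.read_camera("side");cv2.imwrite("pics/s1.png",cv2.resize(c["color"][70:190,230:390],(800,600)))
E
```

```text
(no output)
```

View pics/s1.png

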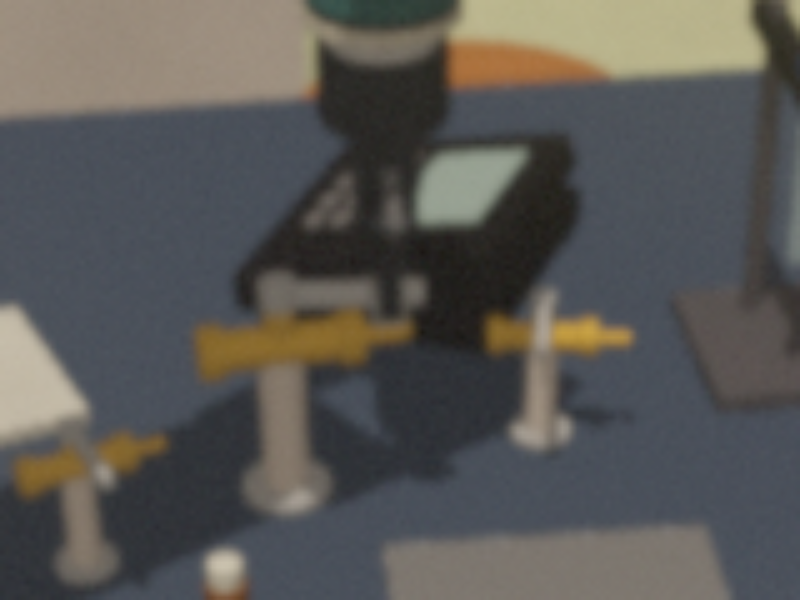

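Emit:
servo_tool(
  increments=[
    [[0,0,0.03],[0,0,0],0],
    [[-0.011,-0.084,0],[0,0,-0.0833],0],
    [[-0.022,-0.082,0],[0,0,-0.0833],0],
    [[-0.033,-0.079,0],[0,0,-0.0833],0],
    [[-0.042,-0.074,0],[0,0,-0.0833],0],
    [[-0.052,-0.067,0],[0,0,-0.0833],0],
    [[-0.06,-0.06,0],[0,0,-0.0833],0],
    [[-0.067,-0.052,0],[0,0,-0.0833],0],
    [[-0.074,-0.043,0],[0,0,-0.0833],0],
    [[-0.079,-0.032,0],[0,0,-0.0833],0],
    [[-0.082,-0.022,0],[0,0,-0.0833],0],
    [[0,0,0],[0,0,0],0],
    [[0,0,0],[0,0,0],0],
  ],
)

```text
time_s: 6.12
ee_pos: [0.4934, 0.3187, 0.1239]
eef_rot: [[-0.226, 0.974, -0.001], [0.974, 0.226, 0.004], [0.004, 0.0, -1.0]]
ft_force: [1.4, 23.2, -12.0]
width: 0.141
```

Emit:
servo_tool(
  increments=[
    [[-0.08,0.02,-0.02],[0,0,-0.0833],0],
    [[-0.04,0,0],[0,0,-0.04],0],
    [[0,0,0],[0,0,0],0],
    [[0,0,0],[0,0,0],0],
  ],
)

```text
time_s: 6.62
ee_pos: [0.4859, 0.3186, 0.124]
eef_rot: [[-0.033, 0.999, 0.01], [0.999, 0.033, 0.002], [0.001, 0.01, -1.0]]
ft_force: [35.4, 2.9, -7.1]
width: 0.132
```

Emit:
servo_tool(
  increments=[
    [[0.02,0,0],[0,0,0],0],
    [[0,0,0],[0,0,0],40],
    [[0,0,0],[0,0,0],40],
    [[0,0,0],[0,0,0],40],
    [[0,0,0.5],[0,0,0],60],
    [[0,-0.4,0.5],[0,0,0],85],
    [[0,-0.5,0.5],[0,0,0],85],
    [[0,-0.5,0],[0,0,0],85],
    [[0,-0.5,0],[0,0,0],85],
    [[0,-0.5,0],[0,0,0],85],
  ],
)

```text
time_s: 7.88
ee_pos: [0.4836, 0.0839, 0.2655]
eef_rot: [[-0.034, 0.999, 0.0], [0.999, 0.034, 0.0], [-0.0, 0.0, -1.0]]
ft_force: [0.1, -0.5, 0.2]
width: 0.999
```

```bash
python3 - <<'E'
from h import *
print(robot.sense()["ee_pos"])
c=robot.read_camera("top");np.savez("top1.npz",**c);cv2.imwrite("pics/t1.png",cv2.resize(c["color"][195:290,115:195],(505,600),interpolation=cv2.INTER_CUBIC))
X=cloud(c)
for j in jars(X):print(j)
E
```

```text
[0.48361184 0.08387733 0.26550183]
(np.float64(475.0), np.float64(-357.0), array([ 0.444 , -0.3321,  0.0527]), array([ 0.52 , -0.316,  0.056]), array([ 0.417, -0.4  ,  0.035]), np.int32(428))
(np.float64(433.0), np.float64(-139.0), array([ 0.434 , -0.1394,  0.0446]), array([ 0.452, -0.122,  0.051]), array([ 0.417, -0.157,  0.037]), np.int32(175))
(np.float64(424.0), np.float64(126.0), array([0.4203, 0.1339, 0.0441]), array([0.44 , 0.143, 0.049]), array([0.408, 0.114, 0.037]), np.int32(77))
(np.float64(429.0), np.float64(49.0), array([0.4273, 0.0526, 0.0449]), array([0.445, 0.06 , 0.05 ]), array([0.413, 0.047, 0.04 ]), np.int32(52))
```

View pics/t1.png

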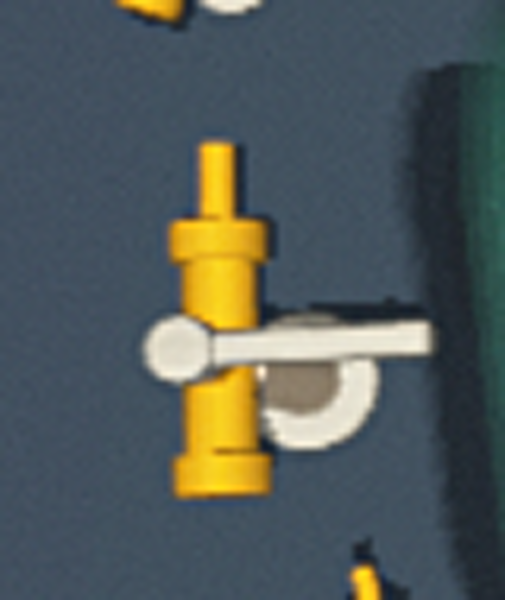

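```bash
python3 - <<'E'
from h import *
c=ld("top1.npz");f=lambda p:np.array(p)/6.3125+[115-.5,195-.5]+.08
P=[plane(c,f(p),z)[0] for p,z in(((430,337),.146),((220,349),.146),((180,348),.152),((217,145),.105),((221,240),.112),((222,475),.112))]
for p in P:print(p.round(4))
d=P[0]-P[1];print(np.degrees(np.arctan2(d[1],d[0])));d=P[4]-P[5];print(np.degrees(np.arctan2(d[1],d[0])))
E
```

```text
[0.4884 0.295  0.146 ]
[0.4823 0.3689 0.146 ]
[0.4818 0.3808 0.152 ]
[0.5616 0.3893 0.105 ]
[0.5253 0.3831 0.112 ]
[0.4389 0.3774 0.112 ]
-85.27641051890612
3.7936482633075084
```

Emit:
servo_tool(
  increments=[
    [[0.229,-0.425,0],[0,0,0.016],60],
    [[0.229,-0.425,0],[0,0,0.015],60],
    [[0.229,-0.425,0],[0,0,0],60],
    [[0.229,-0.425,0],[0,0,0],60],
    [[0.229,-0.425,0],[0,0,0],60],
    [[0.229,-0.425,0],[0,0,0],60],
    [[0,0,-0.5],[0,0,0],60],
    [[0,0,-0.5],[0,0,0],60],
    [[0,0,-0.4],[0,0,0],60],
    [[0,0,-0.2],[0,0,0],60],
    [[0,0,-0.2],[0,0,0],60],
    [[0,0,0],[0,0,0],60],
    [[0,0,0],[0,0,0],60],
  ],
)

```text
time_s: 9.55
ee_pos: [0.622, -0.1699, 0.0867]
eef_rot: [[-0.082, 0.997, 0.002], [0.997, 0.082, -0.001], [-0.001, 0.002, -1.0]]
ft_force: [0.1, 0.1, 1.1]
width: 0.702
```

Emit:
servo_tool(
  increments=[
    [[0,0,0],[0,0,-0.043],60],
    [[0,0,-0.015],[0,0,0],40],
    [[0,0,0],[0,0,0],30],
    [[0,0,0],[0,0,0],0],
    [[0,0,0],[0,0,0],0],
    [[0,0,0],[0,0,0],0],
    [[0,0,0],[0,0,0],0],
  ],
  squeeze=60,
)

```text
time_s: 10.42
ee_pos: [0.6217, -0.1698, 0.0843]
eef_rot: [[-0.015, 1.0, 0.001], [1.0, 0.015, -0.0], [-0.0, 0.001, -1.0]]
ft_force: [-0.5, 0.7, 6.0]
width: 0.177
```

Emit:
servo_tool(
  increments=[
    [[0,0,0.04],[0,0,0],0],
    [[0,0,0.06],[0,0,0],0],
    [[0,0,0.1],[0,0,0],0],
    [[0,0,0.2],[0,0,0],0],
    [[0,0,0.3],[0,0,0],0],
    [[0,0,0.3],[0,0,0],0],
    [[0,0,0.2],[0,0,0],0],
    [[0.01,0.2,0],[0,0,0],0],
    [[0.01,0.4,0],[0,0,0],0],
    [[0.01,0.4,0],[0,0,0],0],
    [[0.01,0.4,0],[0,0,0],0],
    [[0.01,0.4,0],[0,0,0],0],
    [[0.01,0.4,0],[0,0,0],0],
    [[0,0.4,0],[0,0,0],0],
    [[0,0.4,0],[0,0,0],0],
    [[0,0.3,0],[0,0,0],0],
    [[0,0.13,0],[0,0,0],0],
    [[0,0,0],[0,0,0],0],
    [[0,0,0],[0,0,0],0],
  ],
)

```text
time_s: 12.8
ee_pos: [0.6274, 0.1726, 0.2036]
eef_rot: [[-0.014, 1.0, -0.0], [1.0, 0.014, -0.0], [-0.0, -0.0, -1.0]]
ft_force: [0.4, -0.1, -3.1]
width: 0.177
```

Emit:
servo_tool(
  increments=[
    [[0,0,-0.4],[0,0,0],0],
    [[0,0,-0.4],[0,0,0],0],
    [[0,0,-0.4],[0,0,0],0],
    [[0,0,-0.3],[0,0,0],0],
    [[0,0,-0.15],[0,0,0],0],
    [[0,0,-0.1],[0,0,0],0],
    [[0,0,-0.04],[0,0,0],0],
    [[0,0,-0.04],[0,0,0],0],
    [[0,0,0],[0,0,0],0],
    [[0,0,0],[0,0,0],0],
  ],
)

```text
time_s: 14.05
ee_pos: [0.6276, 0.1734, 0.0213]
eef_rot: [[-0.015, 1.0, 0.001], [1.0, 0.015, 0.0], [0.0, 0.001, -1.0]]
ft_force: [-0.3, 0.4, -3.5]
width: 0.175
```

Emit:
servo_tool(
  increments=[
    [[0,0,-0.02],[0,0,0],0],
    [[0,0,0],[0,0,0],0],
    [[0,0,0],[0,0,0],0],
  ],
)

```text
time_s: 14.42
ee_pos: [0.6277, 0.1734, 0.0193]
eef_rot: [[-0.015, 1.0, 0.001], [1.0, 0.015, 0.0], [0.0, 0.001, -1.0]]
ft_force: [-0.8, -0.1, 2.9]
width: 0.179
```

Emit:
servo_tool(
  increments=[
    [[0,0,0],[0,0,0],60],
    [[0,0,0],[0,0,0],60],
    [[0,0,0],[0,0,0],60],
    [[0,0,0.2],[0,0,0],60],
    [[0,0,0.5],[0,0,0],60],
    [[0,0,0.6],[0,0,0],60],
    [[0,0,0.6],[0,0,0],60],
    [[0,0,0],[0,0,0],60],
  ],
)

```text
time_s: 15.42
ee_pos: [0.6289, 0.1736, 0.2164]
eef_rot: [[-0.015, 1.0, 0.009], [1.0, 0.015, 0.002], [0.002, 0.009, -1.0]]
ft_force: [-0.5, 0.9, -0.1]
width: 0.7
```

```bash
python3 - <<'E'
from h import *
for n in("top","side"):
    c=robot.read_camera(n);np.savez(n+"2.npz",**c);X=cloud(c);x,y,z=X[...,0],X[...,1],X[...,2]
    if n=="side":cv2.imwrite("pics/s2.png",cv2.resize(c["color"][70:370,200:500],(600,600)))
    for j in jars(X):print(n,j)
    m=(z>.004)&(z<.02)&(abs(x-.63)<.13)&(abs(y-.17)<.16);print(rect(X[m]),np.nanmedian(z[m]))
    m=(z>.035)&(z<.06)&(abs(x-.63)<.08)&(abs(y-.17)<.1);print(rect(X[m]),np.nanmedian(z[m]))
    m=(z>.055)&(z<.075)&(abs(x-.63)<.11)&(abs(y+.17)<.14);print("rim",rect(X[m]),np.nanmedian(z[m]))
    m=(z>.074)&(z<.09)&(abs(x-.63)<.11)&(abs(y+.17)<.14);print("pins",[X[m&(y<-.17)].mean(0),X[m&(y>-.17)].mean(0)],m.sum())
E
```

```text
top (np.float64(473.0), np.float64(-358.0), array([ 0.4436, -0.3339,  0.0529]), array([ 0.52 , -0.316,  0.056]), array([ 0.417, -0.4  ,  0.035]), np.int32(442))
top (np.float64(434.0), np.float64(-139.0), array([ 0.4339, -0.1395,  0.0445]), array([ 0.452, -0.122,  0.049]), array([ 0.417, -0.157,  0.037]), np.int32(175))
top (np.float64(429.0), np.float64(42.0), array([0.4296, 0.0423, 0.0448]), array([0.445, 0.06 , 0.05 ]), array([0.41 , 0.025, 0.04 ]), np.int32(170))
(631, 170, 253, 318, 1.4, 2941) 0.010516257928429317
(626, 187, 14, 20, 3.7, 49) 0.05047748540979939
rim (621, -170, 168, 237, 0.6, 1687) 0.0674060363421879
pins [array([ 0.62165551, -0.27802978,  0.07779364]), array([ 0.60899413, -0.06862073,  0.07751534])] 21
side (np.float64(432.0), np.float64(208.0), array([0.4317, 0.2024, 0.0472]), array([0.444, 0.216, 0.056]), array([0.421, 0.196, 0.035]), np.int32(55))
side (np.float64(424.0), np.float64(126.0), array([0.4255, 0.1195, 0.0439]), array([0.442, 0.148, 0.049]), array([0.408, 0.105, 0.035]), np.int32(122))
side (np.float64(429.0), np.float64(42.0), array([0.4292, 0.0361, 0.0438]), array([0.447, 0.06 , 0.05 ]), array([0.412, 0.021, 0.035]), np.int32(139))
side (np.float64(433.0), np.float64(-140.0), array([ 0.434 , -0.1448,  0.0442]), array([ 0.452, -0.12 ,  0.049]), array([ 0.416, -0.16 ,  0.035]), np.int32(189))
side (np.float64(438.0), np.float64(-226.0), array([ 0.4376, -0.2323,  0.0468]), array([ 0.451, -0.22 ,  0.056]), array([ 0.426, -0.237,  0.035]), np.int32(86))
side (np.float64(452.0), np.float64(-361.0), array([ 0.4351, -0.355 ,  0.0542]), array([ 0.475, -0.322,  0.056]), array([ 0.415, -0.4  ,  0.036]), np.int32(362))
(633, 166, 303, 241, 83.0, 3230) 0.010677619704500178
(627, 171, 16, 70, 0.4, 122) 0.04917756258638439
rim (621, -171, 168, 242, 0.7, 2054) 0.06713168109755896
pins [array([ 0.62122715, -0.28181177,  0.07933808]), array([ 0.6192697 , -0.06431335,  0.07860885])] 23
```

View pics/s2.png

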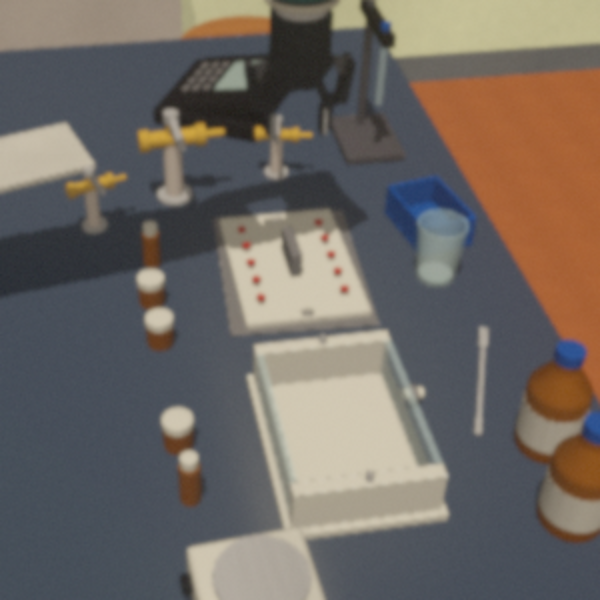

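Emit:
servo_tool(
  increments=[
    [[-0.51,-0.12,0],[0,0,0],70],
    [[-0.51,-0.12,0],[0,0,0],70],
    [[-0.51,-0.12,0],[0,0,0],70],
    [[-0.51,-0.12,0],[0,0,0],70],
    [[0,0,-0.5],[0,0,0],70],
    [[0,0,-0.5],[0,0,0],70],
    [[0,0,-0.5],[0,0,0],70],
    [[0,0,-0.35],[0,0,0],70],
    [[0,0,-0.17],[0,0,0],70],
    [[0,0,0],[0,0,0],70],
    [[0,0,0],[0,0,0],45],
    [[0,0,0],[0,0,0],30],
    [[0,0,0],[0,0,0],30],
    [[0,0,0],[0,0,0],30],
    [[0,0,0],[0,0,0],30],
  ],
  squeeze=25,
)

```text
time_s: 17.4
ee_pos: [0.4242, 0.1255, 0.0081]
eef_rot: [[-0.015, 1.0, 0.002], [1.0, 0.015, 0.0], [0.0, 0.002, -1.0]]
ft_force: [-1.5, -0.4, 7.4]
width: 0.425
```

Emit:
servo_tool(
  increments=[
    [[0,0,0.2],[0,0,0],30],
    [[0,0,0.5],[0,0,0],30],
    [[0,0,0.5],[0,0,0],30],
    [[0,0,0.3],[0,0,0],30],
    [[0.246,-0.446,0],[0,0,0],30],
    [[0.246,-0.446,0],[0,0,0],30],
    [[0.246,-0.446,0],[0,0,0],30],
    [[0.246,-0.446,0],[0,0,0],30],
    [[0.246,-0.446,0],[0,0,0],30],
    [[0.246,-0.446,0],[0,0,0],30],
    [[0.246,-0.446,0],[0,0,0],30],
    [[0.246,-0.446,0],[0,0,0],30],
    [[0,0,0],[0,0,0],30],
    [[0,0,-0.5],[0,0,0],30],
    [[0,0,-0.5],[0,0,0],30],
    [[0,0,-0.25],[0,0,0],30],
    [[0,0,-0.08],[0,0,0],30],
    [[0,0,0],[0,0,0],30],
    [[0,0,0],[0,0,0],30],
  ],
)

```text
time_s: 19.77
ee_pos: [0.6209, -0.2316, 0.0256]
eef_rot: [[-0.015, 1.0, 0.002], [1.0, 0.015, -0.001], [-0.001, 0.002, -1.0]]
ft_force: [0.8, 0.3, -1.9]
width: 0.423
```

Emit:
servo_tool(
  increments=[
    [[0,0,-0.02],[0,0,0],30],
    [[0,0,-0.02],[0,0,0],30],
    [[0,0,-0.01],[0,0,0],30],
    [[0,0,0],[0,0,0],30],
    [[0,0,0],[0,0,0],30],
  ],
)

```text
time_s: 20.4
ee_pos: [0.6207, -0.2318, 0.0201]
eef_rot: [[-0.015, 1.0, 0.001], [1.0, 0.015, -0.001], [-0.001, 0.001, -1.0]]
ft_force: [-2.4, 0.3, 8.8]
width: 0.421
```

Emit:
servo_tool(
  increments=[
    [[0,0,0.01],[0,0,0],60],
    [[0,0,0],[0,0,0],60],
    [[0,0,0],[0,0,0],60],
    [[0,0,0.4],[0,0,0],60],
    [[0,0,0.5],[0,0,0],60],
    [[0,0,0.5],[0,0,0],60],
    [[0,0,0],[0,0,0],60],
  ],
)

```text
time_s: 21.28
ee_pos: [0.6217, -0.2321, 0.1646]
eef_rot: [[-0.015, 1.0, 0.006], [1.0, 0.015, -0.003], [-0.003, 0.006, -1.0]]
ft_force: [-0.2, -0.7, -0.9]
width: 0.702
```

```bash
cat > look.py <<'E'
from h import *
print(robot.sense()["ee_pos"].round(4) if hasattr(robot.sense()["ee_pos"],"round") else robot.sense()["ee_pos"])
for n in("top","side"):
    c=robot.read_camera(n);X=cloud(c);np.savez(n+"_last.npz",**c)
    for j in jars(X,box=(.35,.53,-.28,.3)):print(n,j[0],j[1],j[2],j[5])
    print(" tank",[(j[0],j[1],j[2],j[5]) for j in jars(X,.045,.061,box=(.555,.69,-.26,-.08))])
E
python3 look.py
```

```text
[ 0.6217 -0.2321  0.1646]
top 432.0 210.0 [0.4287 0.2033 0.0527] 27
top 437.0 -133.0 [ 0.4389 -0.128   0.0449] 53
top 429.0 42.0 [0.4296 0.0424 0.0446] 170
 tank []
side 432.0 207.0 [0.4315 0.2021 0.0471] 58
side 429.0 40.0 [0.4292 0.0356 0.0441] 142
side 435.0 -141.0 [ 0.4335 -0.1451  0.0444] 189
side 438.0 -225.0 [ 0.4366 -0.2318  0.0467] 81
 tank [(np.float64(621.0), np.float64(-232.0), array([ 0.6195, -0.2361,  0.0566]), np.int32(210))]
```

Emit:
servo_tool(
  increments=[
    [[-0.321,0.457,0],[0,0,0],60],
    [[-0.321,0.457,0],[0,0,0],60],
    [[-0.321,0.457,0],[0,0,0],60],
    [[-0.321,0.457,0],[0,0,0],70],
    [[-0.321,0.457,0],[0,0,0],70],
    [[-0.321,0.457,0],[0,0,0],70],
    [[0,0,0],[0,0,0],70],
    [[0,0,-0.5],[0,0,0],70],
    [[0,0,-0.5],[0,0,0],70],
    [[0,0,-0.4],[0,0,0],70],
    [[0,0,-0.16],[0,0,0],70],
    [[0,0,0],[0,0,0],70],
    [[0,0,0],[0,0,0],45],
    [[0,0,0],[0,0,0],30],
    [[0,0,0],[0,0,0],30],
    [[0,0,0],[0,0,0],30],
    [[0,0,0],[0,0,0],30],
  ],
)

```text
time_s: 23.5
ee_pos: [0.4285, 0.0427, 0.0052]
eef_rot: [[-0.015, 1.0, 0.002], [1.0, 0.015, 0.0], [-0.0, 0.002, -1.0]]
ft_force: [-1.2, 0.2, 7.9]
width: 0.425
```

Emit:
servo_tool(
  increments=[
    [[0,0,0.2],[0,0,0],30],
    [[0,0,0.5],[0,0,0],30],
    [[0,0,0.5],[0,0,0],30],
    [[0,0,0.3],[0,0,0],30],
    [[0.385,-0.427,0],[0,0,0],30],
    [[0.385,-0.427,0],[0,0,0],30],
    [[0.385,-0.427,0],[0,0,0],30],
    [[0.385,-0.427,0],[0,0,0],30],
    [[0.385,-0.427,0],[0,0,0],30],
    [[0,0,0],[0,0,0],30],
    [[0,0,-0.5],[0,0,0],30],
    [[0,0,-0.5],[0,0,0],30],
    [[0,0,-0.25],[0,0,0],30],
    [[0,0,-0.08],[0,0,0],30],
    [[0,0,-0.02],[0,0,0],30],
    [[0,0,-0.02],[0,0,0],30],
    [[0,0,0],[0,0,0],30],
    [[0,0,0],[0,0,0],30],
  ],
)

```text
time_s: 25.75
ee_pos: [0.6204, -0.1709, 0.0174]
eef_rot: [[-0.015, 1.0, 0.001], [1.0, 0.015, -0.0], [-0.0, 0.001, -1.0]]
ft_force: [0.0, 0.4, -0.9]
width: 0.422
```

Emit:
servo_tool(
  increments=[
    [[0,0,-0.01],[0,0,0],30],
    [[0,0,0],[0,0,0],30],
    [[0,0,0],[0,0,0],60],
    [[0,0,0],[0,0,0],60],
    [[0,0,0],[0,0,0],60],
    [[0,0,0.4],[0,0,0],60],
    [[0,0,0.5],[0,0,0],60],
    [[0,0,0.5],[0,0,0],60],
    [[0,0,0],[0,0,0],60],
  ],
)

```text
time_s: 26.88
ee_pos: [0.6216, -0.1713, 0.1605]
eef_rot: [[-0.015, 1.0, 0.006], [1.0, 0.015, -0.002], [-0.002, 0.006, -1.0]]
ft_force: [0.8, -0.5, -1.0]
width: 0.705
```

```bash
python3 look.py
```

```text
[ 0.6216 -0.1713  0.1605]
 tank [(np.float64(620.0), np.float64(-171.0), array([ 0.6201, -0.1706,  0.0573]), np.int32(128)), (np.float64(619.0), np.float64(-236.0), array([ 0.6173, -0.2356,  0.0564]), np.int32(114))]
side 433.0 207.0 [0.4317 0.2022 0.0465] 63
side 434.0 -141.0 [ 0.4336 -0.1442  0.0448] 186
side 438.0 -226.0 [ 0.4381 -0.2313  0.0465] 87
 tank [(np.float64(621.0), np.float64(-175.0), array([ 0.6197, -0.1772,  0.0566]), np.int32(190)), (np.float64(620.0), np.float64(-234.0), array([ 0.6195, -0.2358,  0.0567]), np.int32(212))]
```

Emit:
servo_tool(
  increments=[
    [[-0.469,0.08,0],[0,0,0],60],
    [[-0.469,0.08,0],[0,0,0],60],
    [[-0.469,0.08,0],[0,0,0],70],
    [[-0.469,0.08,0],[0,0,0],70],
    [[0,0,0],[0,0,0],70],
    [[0,0,-0.5],[0,0,0],70],
    [[0,0,-0.5],[0,0,0],70],
    [[0,0,-0.4],[0,0,0],70],
    [[0,0,-0.11],[0,0,0],70],
    [[0,0,0],[0,0,0],70],
    [[0,0,0],[0,0,0],45],
    [[0,0,0],[0,0,0],30],
    [[0,0,0],[0,0,0],30],
    [[0,0,0],[0,0,0],30],
    [[0,0,0],[0,0,0],30],
  ],
)

```text
time_s: 28.85
ee_pos: [0.4333, -0.1391, 0.0062]
eef_rot: [[-0.015, 1.0, 0.002], [1.0, 0.015, -0.001], [-0.001, 0.002, -1.0]]
ft_force: [-0.1, -0.2, 6.9]
width: 0.418
```

Emit:
servo_tool(
  increments=[
    [[0,0,0.2],[0,0,0],30],
    [[0,0,0.5],[0,0,0],30],
    [[0,0,0.5],[0,0,0],30],
    [[0,0,0.3],[0,0,0],30],
    [[0.469,0.073,0],[0,0,0],30],
    [[0.469,0.073,0],[0,0,0],30],
    [[0.469,0.073,0],[0,0,0],30],
    [[0.469,0.073,0],[0,0,0],30],
    [[0,0,0],[0,0,0],30],
    [[0,0,-0.5],[0,0,0],30],
    [[0,0,-0.5],[0,0,0],30],
    [[0,0,-0.25],[0,0,0],30],
    [[0,0,-0.08],[0,0,0],30],
    [[0,0,-0.02],[0,0,0],30],
    [[0,0,-0.02],[0,0,0],30],
    [[0,0,0],[0,0,0],30],
    [[0,0,0],[0,0,0],30],
  ],
)

```text
time_s: 30.98
ee_pos: [0.6204, -0.1097, 0.0184]
eef_rot: [[-0.015, 1.0, 0.001], [1.0, 0.015, -0.0], [-0.0, 0.001, -1.0]]
ft_force: [-0.2, -0.4, -0.7]
width: 0.423
```

Emit:
servo_tool(
  increments=[
    [[0,0,-0.01],[0,0,0],30],
    [[0,0,0],[0,0,0],30],
    [[0,0,0],[0,0,0],60],
    [[0,0,0],[0,0,0],60],
    [[0,0,0],[0,0,0],60],
    [[0,0,0.4],[0,0,0],60],
    [[0,0,0.5],[0,0,0],60],
    [[0,0,0.5],[0,0,0],60],
    [[0.01,0.47,0],[0,0,0],60],
    [[0.01,0.47,0],[0,0,0],60],
    [[0.01,0.47,0],[0,0,0],60],
    [[0.01,0.47,0],[0,0,0],60],
    [[0.01,0.47,0],[0,0,0],60],
    [[0.01,0.47,0],[0,0,0],60],
    [[0,0,0],[0,0,0],60],
  ],
)

```text
time_s: 32.85
ee_pos: [0.6258, 0.1751, 0.1565]
eef_rot: [[-0.018, 1.0, -0.0], [1.0, 0.018, 0.0], [0.0, -0.0, -1.0]]
ft_force: [-0.3, 0.1, 0.3]
width: 0.705
```

```bash
python3 look.py; python3 - <<'E'
from h import *
c=ld("top_last.npz");cv2.imwrite("pics/t3.png",cv2.resize(c["color"][120:345,100:480],(800,474),interpolation=cv2.INTER_CUBIC))
E
```

```text
[0.6258 0.1751 0.1565]
top 438.0 -219.0 [ 0.4361 -0.2125  0.052 ] 27
 tank [(np.float64(620.0), np.float64(-110.0), array([ 0.6191, -0.109 ,  0.0569]), np.int32(173)), (np.float64(620.0), np.float64(-171.0), array([ 0.6197, -0.1707,  0.0565]), np.int32(176)), (np.float64(620.0), np.float64(-231.0), array([ 0.6192, -0.2302,  0.0565]), np.int32(179))]
side 433.0 208.0 [0.4319 0.2018 0.0462] 58
side 438.0 -225.0 [ 0.4383 -0.2317  0.0451] 80
 tank [(np.float64(621.0), np.float64(-112.0), array([ 0.6195, -0.1165,  0.0561]), np.int32(179)), (np.float64(621.0), np.float64(-173.0), array([ 0.6192, -0.1768,  0.0565]), np.int32(193)), (np.float64(620.0), np.float64(-232.0), array([ 0.6192, -0.2362,  0.0566]), np.int32(216))]
```

View pics/t3.png

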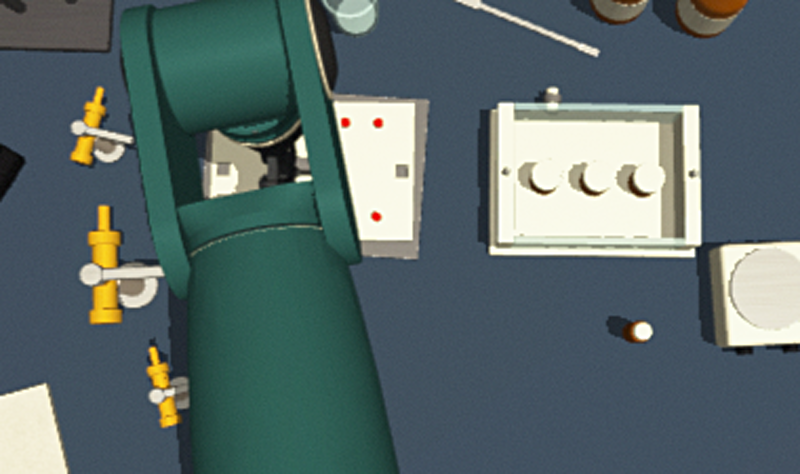

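The picture shows three jars standing in the chamber (crop (545,177), (595,177), (647,177)), the cover on the mat and the valve still shut. Next I pick up the cover where I released it.

Emit:
servo_tool(
  increments=[
    [[0.018,-0.017,0],[0,0,0],60],
    [[0,0,-0.5],[0,0,0],60],
    [[0,0,-0.4],[0,0,0],60],
    [[0,0,-0.25],[0,0,0],60],
    [[0,0,-0.2],[0,0,0],60],
    [[0,0,0],[0,0,0],60],
    [[0,0,0],[0,0,0],40],
    [[0,0,0],[0,0,0],30],
    [[0,0,0],[0,0,0],0],
    [[0,0,0],[0,0,0],0],
    [[0,0,0],[0,0,0],0],
  ],
  squeeze=60,
)

```text
time_s: 34.33
ee_pos: [0.6284, 0.1708, 0.0229]
eef_rot: [[-0.015, 1.0, 0.001], [1.0, 0.015, 0.0], [0.0, 0.001, -1.0]]
ft_force: [-1.2, -0.2, 7.0]
width: 0.172
```

Emit:
servo_tool(
  increments=[
    [[0,0,0.1],[0,0,0],0],
    [[0,0,0.3],[0,0,0],0],
    [[0,0,0.4],[0,0,0],0],
    [[0,0,0.4],[0,0,0],0],
    [[0,0,0.4],[0,0,0],0],
    [[0,0,0.2],[0,0,0],0],
    [[-0.01,-0.2,0],[0,0,0],0],
    [[-0.01,-0.4,0],[0,0,0],0],
    [[-0.01,-0.4,0],[0,0,0],0],
    [[-0.01,-0.4,0],[0,0,0],0],
    [[-0.01,-0.4,0],[0,0,0],0],
    [[-0.01,-0.4,0],[0,0,0],0],
    [[0,-0.4,0],[0,0,0],0],
    [[0,-0.4,0],[0,0,0],0],
    [[0,-0.3,0],[0,0,0],0],
    [[0,-0.13,0],[0,0,0],0],
    [[0,0,0],[0,0,0],0],
    [[0,0,0],[0,0,0],0],
  ],
)

```text
time_s: 36.58
ee_pos: [0.6218, -0.1715, 0.2014]
eef_rot: [[-0.015, 1.0, -0.001], [1.0, 0.015, 0.0], [0.0, -0.001, -1.0]]
ft_force: [-0.3, -0.4, -3.1]
width: 0.18
```

```bash
python3 - <<'E'
from h import *
c=robot.read_camera("side");X=cloud(c);x,y,z=X[...,0],X[...,1],X[...,2]
s=robot.sense();print(s["ee_pos"])
m=(z>.17)&(z<.205)&(abs(x-.62)<.12)&(abs(y+.17)<.16);print(rect(X[m]),np.nanmedian(z[m]))
A=np.c_[X[m][:,:2],np.ones(m.sum())];print(np.linalg.lstsq(A,X[m][:,2],rcond=None)[0])
E
```

```text
[ 0.62189912 -0.17141546  0.20156256]
(622, -171, 172, 252, 0.8, 5361) 0.18960948409920902
[0.00105468 0.00440034 0.19009819]
```

Emit:
servo_tool(
  increments=[
    [[0,0,-0.3],[0,0,0],0],
    [[0,0,-0.3],[0,0,0],0],
    [[0,0,-0.2],[0,0,0],0],
    [[0,0,-0.1],[0,0,0],0],
    [[0,0,-0.05],[0,0,0],0],
    [[0,0,-0.05],[0,0,0],0],
    [[0,0,-0.03],[0,0,0],0],
    [[0,0,-0.03],[0,0,0],0],
    [[0,0,-0.03],[0,0,0],0],
    [[0,0,0],[0,0,0],0],
    [[0,0,0],[0,0,0],0],
  ],
)

```text
time_s: 38.0
ee_pos: [0.622, -0.1723, 0.0929]
eef_rot: [[-0.015, 1.0, 0.0], [1.0, 0.015, -0.0], [-0.0, 0.0, -1.0]]
ft_force: [0.6, 1.1, -2.8]
width: 0.176
```

Free at 5 mm above seat, so it is already over the pins.

Emit:
servo_tool(
  increments=[
    [[0,0,-0.02],[0,0,0],0],
    [[0,0,-0.02],[0,0,0],0],
    [[0,0,-0.015],[0,0,0],0],
    [[0,0,0],[0,0,0],0],
    [[0,0,0],[0,0,0],0],
  ],
)

```text
time_s: 38.62
ee_pos: [0.622, -0.1723, 0.0879]
eef_rot: [[-0.015, 1.0, 0.0], [1.0, 0.015, -0.0], [-0.0, 0.0, -1.0]]
ft_force: [-4.7, 1.5, 5.5]
width: 0.177
```

Emit:
servo_tool(
  increments=[
    [[0,0,0],[0,0,0],30],
    [[0,0,0],[0,0,0],60],
    [[0,0,0],[0,0,0],60],
    [[0,0,0],[0,0,0],60],
    [[0,0,0.2],[0,0,0],60],
    [[0,0,0.5],[0,0,0],60],
    [[0,0,0.5],[0,0,0],60],
    [[-0.2,0.4,0.5],[0,0,0],60],
    [[-0.3,0.5,0],[0,0,0],60],
    [[-0.3,0.5,0],[0,0,0],60],
    [[-0.3,0.5,0],[0,0,0],60],
    [[0,0.5,0],[0,0,0],60],
    [[0,0,0],[0,0,0],60],
  ],
)

```text
time_s: 40.25
ee_pos: [0.5128, 0.0675, 0.2558]
eef_rot: [[-0.018, 1.0, 0.002], [1.0, 0.018, 0.001], [0.001, 0.002, -1.0]]
ft_force: [0.7, 0.3, -0.0]
width: 0.705
```

```bash
cat > cov.py <<'E'
from h import *
s=robot.sense();print(s["ee_pos"],s["time_s"])
for n in("side","top"):
    c=robot.read_camera(n);X=cloud(c);x,y,z=X[...,0],X[...,1],X[...,2];np.savez(n+"_last.npz",**c)
    m=(z>.068)&(z<.086)&(abs(x-.62)<.095)&(abs(y+.17)<.13);print(n,rect(X[m]),np.nanmedian(z[m]))
    A=np.c_[X[m][:,:2]-[.62,-.17],np.ones(m.sum())];print(np.linalg.lstsq(A,X[m][:,2],rcond=None)[0])
E
python3 cov.py; python3 - <<'E'
from h import *
c=ld("side_last.npz");cv2.imwrite("pics/s4.png",cv2.resize(c["color"][70:370,200:500],(600,600),interpolation=cv2.INTER_CUBIC))
E
```

```text
[0.51278611 0.06752651 0.25575732] 40.25
side (622, -171, 171, 252, 0.9, 5806) 0.07614359406536822
[0.00117596 0.00128195 0.07622741]
top (622, -171, 171, 247, 0.8, 6543) 0.07588757765555607
[0.00184354 0.00050338 0.07595788]
```

View pics/s4.png

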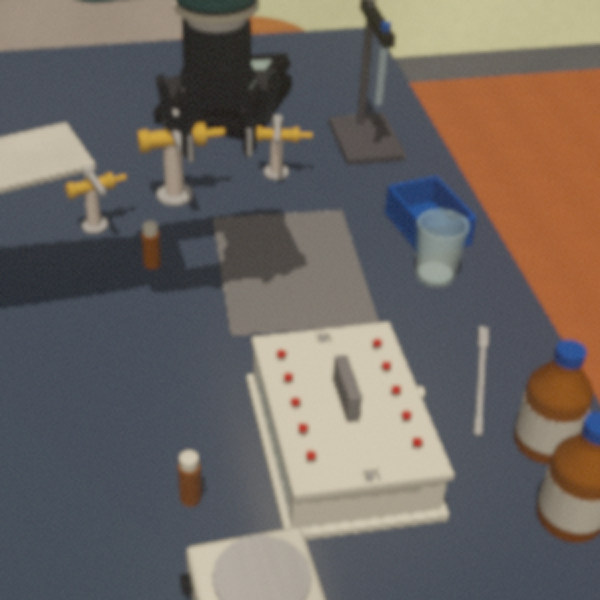

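Emit:
servo_tool(
  increments=[
    [[-0.052,0.5,0],[0,0,0.025],60],
    [[-0.052,0.5,0],[0,0,0],50],
    [[-0.052,0.5,0],[0,0,0],50],
    [[-0.052,0.5,0],[0,0,0],50],
    [[-0.052,0.5,0],[0,0,0],50],
    [[0,0,0],[0,0,0],50],
    [[0,0,-0.5],[0,0,0],50],
    [[0,0,-0.5],[0,0,0],50],
    [[0,0,-0.3],[0,0,0],50],
    [[0,0,0],[0,0,0],50],
    [[0,0,0],[0,0,0],30],
    [[0,0,0],[0,0,0],0],
    [[0,0,0],[0,0,0],0],
    [[0,0,0],[0,0,0],0],
    [[0,0,0],[0,0,0],0],
  ],
  squeeze=25,
)

```text
time_s: 42.22
ee_pos: [0.4877, 0.3149, 0.1256]
eef_rot: [[-0.054, 0.999, 0.002], [0.999, 0.054, 0.0], [0.0, 0.002, -1.0]]
ft_force: [-3.3, -4.9, 8.2]
width: 0.135
```

Emit:
servo_tool(
  increments=[
    [[0.086,0.013,0],[0,0,0.0833],0],
    [[0.083,0.024,0],[0,0,0.0833],0],
    [[0.079,0.035,0],[0,0,0.0833],0],
    [[0.074,0.045,0],[0,0,0.0833],0],
    [[0.067,0.054,0],[0,0,0.0833],0],
    [[0.06,0.062,0],[0,0,0.0833],0],
    [[0.051,0.069,0],[0,0,0.0833],0],
    [[0.042,0.076,0],[0,0,0.0833],0],
    [[0.031,0.08,0],[0,0,0.0833],0],
    [[0.021,0.084,0],[0,0,0.0833],0],
    [[0.009,0.086,0],[0,0,0.0833],0],
    [[0,0,0],[0,0,0],0],
    [[0,0,0],[0,0,0],0],
  ],
)

```text
time_s: 43.85
ee_pos: [0.5505, 0.378, 0.126]
eef_rot: [[-0.997, 0.078, 0.007], [0.078, 0.997, 0.002], [-0.007, 0.002, -1.0]]
ft_force: [20.8, 1.6, 1.0]
width: 0.134
```

Emit:
servo_tool(
  increments=[
    [[0.02,0.08,0],[0,0,0.0833],0],
    [[0,0.05,0],[0,0,0.05],0],
    [[0,0,0],[0,0,0],0],
    [[0,0,0],[0,0,0],0],
  ],
)

```text
time_s: 44.35
ee_pos: [0.5504, 0.3897, 0.1257]
eef_rot: [[-0.991, -0.13, 0.002], [-0.13, 0.991, -0.001], [-0.002, -0.002, -1.0]]
ft_force: [-1.0, -11.4, 9.4]
width: 0.138
```

Emit:
servo_tool(
  increments=[
    [[0,0.03,0],[0,0,0],0],
    [[0,0.02,0],[0,0,0],0],
    [[0,0,0],[0,0,0],0],
    [[0,0,0],[0,0,0],0],
  ],
)

```text
time_s: 44.85
ee_pos: [0.5504, 0.3908, 0.1254]
eef_rot: [[-0.992, -0.129, -0.0], [-0.129, 0.992, -0.009], [0.001, -0.009, -1.0]]
ft_force: [-7.0, -45.9, 16.0]
width: 0.136
```

At the stop: 46 N of reaction with only 1 mm of further travel. Now I relax, release, and retreat for the check.

Emit:
servo_tool(
  increments=[
    [[0,-0.035,0],[0,0,0],0],
    [[0,0,0],[0,0,0],40],
    [[0,0,0],[0,0,0],40],
    [[0,0,0],[0,0,0],40],
    [[0,0,0.5],[0,0,0],40],
    [[0,0,0.5],[0,0,0],60],
    [[0,-0.5,0.5],[0,0,0],60],
    [[0,-0.5,0],[0,0,0],60],
    [[0,-0.5,0],[0,0,0],60],
    [[0,-0.5,0],[0,0,0],60],
    [[0,-0.5,0],[0,0,0],60],
    [[0,-0.5,0],[0,0,0],60],
    [[0,0,0],[0,0,0],60],
  ],
)

```text
time_s: 46.48
ee_pos: [0.5496, 0.0957, 0.2684]
eef_rot: [[-0.992, -0.128, 0.001], [-0.128, 0.992, -0.0], [-0.001, -0.0, -1.0]]
ft_force: [-0.2, 0.4, 0.0]
width: 0.705
```

```bash
python3 cov.py; python3 - <<'E'
from h import *
c=ld("top_last.npz");cv2.imwrite("pics/t5.png",cv2.resize(c["color"][195:290,115:195],(505,600),interpolation=cv2.INTER_CUBIC))
for j in jars(cloud(c),.06,.08,(.36,.5,-.28,.3)):print(j[:3])
E
```

```text
[0.54963027 0.09569463 0.26838852] 46.475
side (622, -171, 171, 252, 0.6, 5802) 0.07617561893525271
[0.00094681 0.00136735 0.07627929]
top (622, -171, 171, 247, 0.8, 6528) 0.07583573768377841
[0.00047471 0.0002213  0.07593907]
(np.float64(438.0), np.float64(-222.0), array([ 0.438 , -0.2208,  0.069 ]))
```

View pics/t5.png

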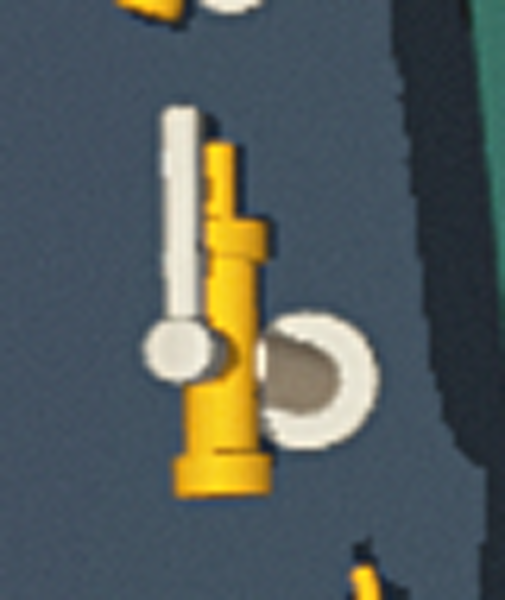

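The handle (crop (180,110) to (180,348)) lies parallel to the pipe, and the cover is seated level at its starting height.

```bash
python3 - <<'E'
from h import *
c=robot.read_camera("side")
for j in jars(cloud(c),.06,.08,(.36,.5,-.28,.3)):print(j[:3])
print(robot.job_done())
E
```

```text
(np.float64(431.0), np.float64(211.0), array([0.4331, 0.2058, 0.0687]))
(np.float64(439.0), np.float64(-224.0), array([ 0.438 , -0.2253,  0.0692]))
the job is handed in; nothing more can be done
None
```

The job is handed in after about 47 s of robot time. I shut the large valve to its stop and laid the cover on the mat. I then stood all three jars that were present on the chamber floor, reseated the cover and opened the valve to its stop.

What the last checks showed:
- **Cover:** it is level, and its top reads 76 mm above the bench, the same as at the start. Its position agrees within about 1 mm.
- **Valve:** the handle lies parallel to the pipe, and pushing on it gave 46 N with only 1 mm of travel, so it is at the open stop.
- **Jars:** all three were upright on the chamber floor when last seen, before the cover went back on. I couldn't see them after that.
- **Vials:** both are standing where they were, to within a few millimetres.
- **Robot:** the gripper is open and clear of everything.

No check failed or disagreed.

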